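Uncouple the air plug and park it

ROBOT

A 6-joint arm with a two-finger parallel gripper is mounted at the origin on a cart in front of the work surface, level with it; the furniture and walls round the work are solid. World frame = base frame: x ahead of the robot, y to its left, z up, the work surface at z = 0. Lengths are in m, angles in rad, forces in N, time in s.
With the tool pointing down it reaches from about 0.375 to 0.975 m from the base axis. Payload 3.8 kg.
Tool frame: the origin (TCP) lies at the very end of the fingers, on their centre line; the grasp point (between the pads) lies 19 mm behind it (env.hold_point_z is the distance from the TCP to the grasp point, in m); z points along the fingers, y is the line along which they close (so a half turn about z gives the same grasp; the last joint's range is limited). The gripper opens to 85 mm and grips with 20 to 120 N. Pads are 22 mm wide; open, the fingers measure 114 mm over their backs; the gripper's body (76 mm by 85 mm) begins 54 mm behind the grasp point. The pads swing forward as they close: fully open they stand 13 mm farther back than shut.
Start: joints at [1.127, 0.264, 1.604, -0, 1.274, -0.037], TCP at [0.267, 0.62, 0.231] pointing down, gripper open.
Joint ranges: [-2.63, 2.63], [-0.94, 2.18], [0.31, 2.57], [-1.31, 4.45], [0, 2.66], [-2.55, 2.55]. Speed limits (rad/s): [2.57, 2.57, 3.14, 3.14, 3.14, 3.14].

INTERFACE

Orientations are given as a unit quaternion [x, y, z, w].
In Python, from rig import sense, snapshot, camera_params, workorder, spotter, env gives the robot as it stands.
- The arm moves only by the shell command python3 -m handwheel 'ROWS'. ROWS is JSON, a list of rows, each an object of numbers: "dx", "dy", "dz": the shift along the tool's x, y, z as a fraction of full scale; "wx", "wy", "wz": the turn, a rotation vector about the tool's x, y, z as a fraction of full scale; "gripper": the opening, from 0 (shut) to 1 (fully open). In form: [{"dx": .., "dy": .., "dz": .., "wx": .., "wy": .., "wz": .., "gripper": ..}, ...]. A call has exactly 10 rows; each row shifts and turns the commanded pose from where the row before left it, along the tool's axes as they then stand; what a row does not reach is not made up. Full scale, the value 1, is 1000 mm for a shift and 30 degrees for a turn. A row lasts 1/10 s, in which the tool goes at most 50 mm and 8.59 degrees, less where a joint would pass 70% of its speed; a pose out of reach is approached as far as the arm can. A call with a number of a shift or a turn outside -1 to 1 is refused whole. A call with a gripper value outside its range is refused whole. The fingers move at their own pace and stop on an object; the grip force is fixed at half the most. Time passes only in rows, so rows that do not move let the fingers close, or fill a call up. It gives the time, the measured TCP pose, the force, the opening and the grip force at its end, in the units of the state.
- sense(): the state, without advancing time (a new reading comes with each control period).
- snapshot(name): name is "scene" or "top" or "wrist"; returns (picture, depth): 480x640x3 uint8, red, green, blue; 480x640 float32, m along the optical axis (not along the pixel's ray), 0 where there is no reading.
- camera_params(name): a dict with "fx", "fy", "cx", "cy" (pixels), "R" (3x3) and "t" (3): a world point X has camera coordinates R X + t; the wrist camera has in their place "T_tool_cam" (4x4, takes a point from camera to tool coordinates, whose origin is the TCP and whose axes are the flange's). Camera axes: x right, y down, z forward; pixel columns grow to the right and rows downward; lengths in m; the calibration is good to about 2 mm. A picture is of the moment at which its call begins: read the wrist's pose just before it. camera_params takes no time and is no camera call.
- workorder.sign_off(): hands the job in; it is judged then, once.
Trained networks look in the newest picture that a camera, given by its name, has taken for a name from the list of things; names that differ only in an ending like _2 or _b are one class to them, and where a whole thing is asked for, a point or a joint stands for the part that bears it (a point fixed in the world has none). Each returns a list of dicts, best first, with "conf" (0 to 1); they miss things now and then, are a little off and sometimes report something else, mostly with a low value. They report only what shows in the picture. A call takes as long as a camera call. They do not tell look-alikes from the thing itself.
- spotter.cut_out(camera, target): "pixels" (480x640 bool, what is visible of it) and "extent" ([left, top, width, height] in pixels, round what is visible of it).
The state is a dict: "time_s": time; "joint_pos": joint angles; "qvel": joint speeds; "tau": joint torques, N m; "position": TCP position; "orientation": TCP orientation; "ft_force": force on the tool from outside, world axes, zero at the start; "torque": the same for the moment, N m; "width": opening from 0.0 (shut) to 1.0 (fully open); "finger_force": force on a finger pad.
Only numpy, scipy, OpenCV 4.12 (cv2) and the standard library are available. Lean on these libraries where they do the work, as an engineer would, in place of code of your own. Each camera call takes 0.05 s, during which the arm holds its last target. There are 200 camera calls.

TASK

Uncouple the red plug nipple from the upright quick coupling on the bench: with the fingertips either side of the nipple press the blue sprung sleeve gently down to its stop, and while it is held down grip the nipple and draw it straight up out of the coupling, so that the sleeve springs back up by itself. Then lower the nipple gently, stem first, into the hole of the yellow parking block until it is fully home and upright, and let go. Do not force the sleeve or the nipple, and leave the glue bottle, the black toggle valve and the beige bush near the coupling where they stand.

Things in the scene. Friction and masses are not known exactly. Their poses are not given: they have to be found in the camera images.
- coupling: fixed bench air outlet: grey manifold block 70 x 70 x 30 mm with an upright brass quick coupling on it, 104 mm tall in all; origin at the centre of the block's underside, z up, the coupling's axis is its z axis. The brass core's bore is 15.5 mm wide; its mouth rim stands 90 mm above the origin, inside the sleeve.
- sleeve_top (a point): centre of the top face of the blue collar of the sprung sleeve, on the coupling's axis; it moves with the sleeve. The face is a flat ring of 48 mm outside and 23 mm inside diameter through which the nipple stands up; with the sleeve home it is 104 mm above the bench. This ring is what the fingertips press on.
- sleeve (a joint): how far the sleeve is pressed down, in m: 0 home (up), stop at 0.010. Its spring pushes up with about 2 N at home, 10 N at the stop; then the force climbs steeply. The nipple is locked until it is about 0.0075 down, and it must stay so while the nipple starts to rise. From 2 mm of rise the lock rides on the stem and holds the sleeve back; at about 14 mm the sleeve snaps up by itself.
- coupling_mouth (a point): centre of the coupling's brass mouth rim, 90 mm above the bench; the nipple's flange rests here when it is coupled
- nipple: the loose plug nipple, 100 mm long, about 0.12 kg, upright; origin at the centre of the lower end of its stem, z along it towards the red grip. While it leaves the coupling the lock squeezes the stem with about 17 N in all.
- nipple_grip (a point): centre of the nipple's round grip, 70 mm above the lower end of the stem and 30 mm from either end of the grip. Grip: 20 mm in diameter, 60 mm long, steel below and ribbed red above; its flat lower end is the flange. Stem below the flange: 14 mm in diameter, 40 mm long, with a groove, tapered at the end. Coupled, the grip stands 46 mm out of the sleeve (56 mm with the sleeve pressed down).
- park: fixed yellow parking block 68 x 60 x 46 mm; origin at the centre of its underside, z up
- park_hole (a point): centre of the mouth of the vertical hole in the parking block, at its top face 46 mm above the bench; hole 17 mm in diameter, right through, chamfered 2 mm. With the nipple home its flange lies on the block, so that nipple_grip is 30 mm above this point.
- glue_bottle: bystander: red glue bottle 34 mm in diameter, 95 mm tall, standing near the coupling; origin at the centre of its underside
- valve_spare: bystander: black toggle valve 24 x 26 x 75 mm, standing near the coupling; origin at the centre of its underside
- bush_c: bystander: beige flanged bush 36 mm in diameter, 28 mm tall, standing near the coupling; origin at the centre of its underside
Mind the look-alikes: they are no part of the job. Leave any orange look-alike of the park alone.

How it is judged:
On the way, in this order (a step that is already met when the one before it is completed fails the run):
1. the sleeve is pressed down far enough to unlock, the nipple still in the coupling (value of joint sleeve above 0.0078 m and z of nipple in the frame of coupling below 0.056 m), for 0.2 s.
2. the nipple is drawn out of the coupling and the sleeve has sprung back up (value of joint sleeve below 0.0015 m and z of nipple in the frame of coupling above 0.092 m), for 0.1 s.
At the end, for the whole second after the job is handed in: The nipple stands in the parking block's hole, at rest and upright within 0.07 rad, its axis within 5 mm of the hole's and its flange within 2.5 mm of the block's top face (nipple_grip less than 32.5 mm above park_hole), and the coupling's sleeve is back up within 1.5 mm of home (horizontal distance between nipple_grip and park_hole below 0.005 m and z of nipple_grip in the frame of park_hole between 0.025 and 0.0325 m and angle between nipple's own z axis and vertical below 0.07 rad and value of joint sleeve below 0.0015 m and linear speed of nipple below 0.02 m/s); the robot touches nothing.
It fails at once if the gripper presses on the coupling with more than 25 N (contact force between any of the fingers, the arm and coupling above 25 N).
It fails at once if the nipple is wrenched in the coupling with more than 40 N of contact force in all, the lock's own squeeze included (contact force between nipple and coupling above 40 N).
It fails at once if the nipple is rammed into the parking block with more than 25 N (contact force between nipple and park above 25 N).
It fails at once if a bystander is moved more than 20 mm or tipped (distance of any of glue_bottle, valve_spare, bush_c from where it was at the start of the episode above 0.02 m or angle between any of glue_bottle, valve_spare, bush_c's own z axis and vertical above 0.3 rad).
It also fails if it takes over 61 s, if anything falls off the work surface, if the arm or the gripper's body presses on something with over 40 N, if the wrist force passes 120 N, or if a joint passes its speed limit or range.

## Working session

There is one attempt and no reset: what is moved stays moved. The work goes in short steps, Python scripts to look and compute and a shell command to move; the robot and the scene stay as the last step left them, time stands still between calls to the robot, and variables do not carry over. Pictures are saved under pics/ and viewed, at most 10 in all, crops included, and the job is handed in when it is done.

```bash
ls; mkdir -p pics; python3 - <<'E'
from rig import *
import cv2,numpy as np
s=sense();print(s)
for c in("scene","top"):
    im,d=snapshot(c);cv2.imwrite(f"pics/{c}0.png",im[:,:,::-1]);np.savez(f"pics/{c}0.npz",im=im,d=d)
    P=camera_params(c);R=np.array(P["R"]);t=np.array(P["t"]);print(c,P)
    for n in("coupling","nipple","park","sleeve_top","glue_bottle","valve_spare","bush_c"):
        for r in spotter.cut_out(c,n)[:3]:
            m=r["pixels"]&(d>0);v,u=np.nonzero(m);z=d[m]
            X=(np.c_[(u-P["cx"])*z/P["fx"],(v-P["cy"])*z/P["fy"],z]-t)@R
            print(n,round(r["conf"],2),r["extent"],np.round(np.median(X,0),3),np.round(np.percentile(X,[2,98],axis=0),3).tolist() if len(X) else None)
E
```

```text
pics
{'time_s': 0.0, 'joint_pos': array([ 1.12711751e+00,  2.64769311e-01,  1.60543048e+00,  2.41603424e-06,
        1.27369957e+00, -3.69271902e-02]), 'qvel': array([ 0.00153582,  0.00064051,  0.00093727, -0.000519  ,  0.0003841 ,
        0.00112546]), 'tau': array([ 1.27406762e-03, -5.15137589e+01, -3.67300165e+01, -6.07495008e-05,
        1.33026016e-02, -1.01891752e-05]), 'position': array([0.26674022, 0.61923255, 0.22992065]), 'orientation': array([ 2.01976930e-01,  9.79389601e-01, -1.11993765e-03, -2.75615992e-04]), 'ft_force': array([0.36197327, 0.42556995, 0.30218421]), 'torque': array([-0.05686313,  0.04187739, -0.00101583]), 'finger_force': 0.0, 'width': 1.0018103563495429}
scene {'fx': 443.3532776849658, 'fy': 443.3532776849658, 'cx': 317.59262115758077, 'cy': 238.4044835148755, 'R': array([[ 0.56015866, -0.82837586, -0.00396378],
       [-0.6308131 , -0.42345291, -0.65020187],
       [ 0.53693305,  0.36671661, -0.75975116]]), 't': array([-0.13558807,  0.50311211,  0.74827532])}
coupling 0.63 [439.1, 304.6, 46.6, 54.6] [ 0.539 -0.171  0.031] [[0.519, -0.203, 0.003], [0.581
[... 1510 characters left out ...]
564, 0.676, 0.054]]
sleeve_top 0.77 [456.7, 240.9, 17.4, 17.6] [ 0.546 -0.159  0.102] [[0.535, -0.186, 0.068], [0.571, -0.147, 0.109]]
glue_bottle 0.71 [446.7, 207.7, 19.5, 19.0] [ 0.642 -0.146  0.065] [[0.63, -0.165, 0.017], [0.66, -0.135, 0.093]]
glue_bottle 0.38 [463.4, 241.8, 13.1, 11.5] [ 0.556 -0.167  0.141] [[0.548, -0.191, 0.096], [0.571, -0.16, 0.156]]
valve_spare 0.58 [445.2, 277.0, 14.8, 11.9] [ 0.479 -0.143  0.027] [[0.467, -0.166, -0.005], [0.493, -0.131, 0.075]]
bush_c 0.58 [465.1, 211.4, 13.0, 17.1] [ 0.652 -0.204  0.014] [[0.638, -0.219, -0.001], [0.668, -0.19, 0.032]]
bush_c 0.49 [447.1, 236.2, 28.1, 30.7] [ 0.55  -0.157  0.032] [[0.522, -0.2, 0.006], [0.599, -0.134, 0.108]]
```

```bash
python3 - <<'E'
import cv2,numpy as np
a=cv2.imread("pics/scene0.png");b=cv2.imread("pics/top0.png")
f=lambda im,x,y,w,h:cv2.resize(im[y:y+h,x:x+w],(400,300),interpolation=cv2.INTER_CUBIC)
cv2.imwrite("pics/m1.png",np.vstack([np.hstack([cv2.resize(a,(400,300)),f(a,400,265,120,90)]),np.hstack([f(b,400,190,120,90),f(b,110,180,240,180)])]))
E
```

```text
(no output)
```

View pics/m1.png

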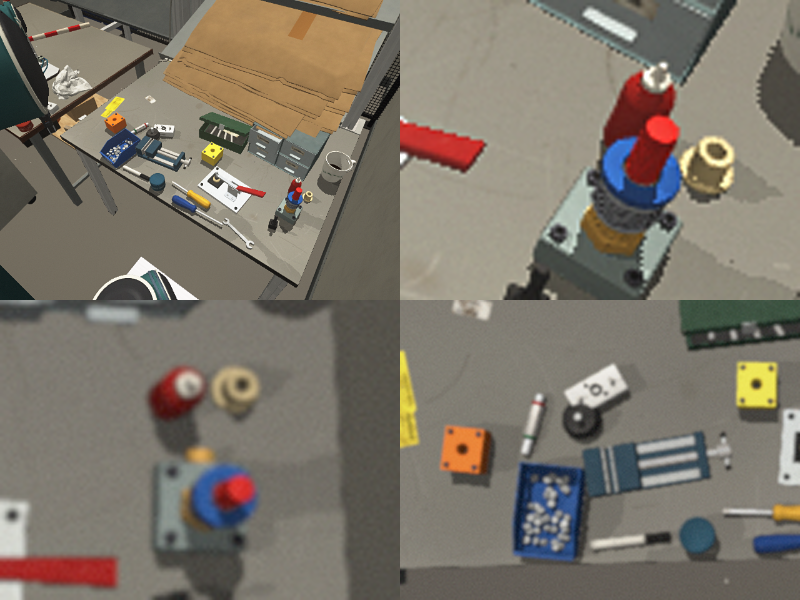

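The montage shows the red nipple standing in the blue sleeve (scene ≈(475,310), top ≈(468,247)). Things that could be taken for it are the red glue bottle with a white tip behind it at scene (470,295), and the red bar at scene (405,305). There are two candidates for the park: yellow at scene (338,246), which I choose, and the orange look-alike at (184,197). I'll turn the tool so its fingers close along world y, then move towards the coupling.

```bash
python3 -m handwheel '[{"wz":-0.195,"gripper":0.8},{"wz":-0.195},{"wz":-0.195},{"wz":-0.195},{"dx":-0.0155,"dy":-0.042},{"dx":-0.0155,"dy":-0.042},{"dx":-0.0155,"dy":-0.042},{"dx":-0.0155,"dy":-0.042},{"dx":-0.0155,"dy":-0.042},{"dx":-0.0155,"dy":-0.042}]'
```

```text
$[0]: bad value
```

```bash
python3 -m handwheel '[{"dx":0,"dy":0,"dz":0,"wx":0,"wy":0,"wz":-0.195,"gripper":0.8},{"dx":0,"dy":0,"dz":0,"wx":0,"wy":0,"wz":-0.195,"gripper":0.8},{"dx":0,"dy":0,"dz":0,"wx":0,"wy":0,"wz":-0.195,"gripper":0.8},{"dx":0,"dy":0,"dz":0,"wx":0,"wy":0,"wz":-0.195,"gripper":0.8},{"dx":-0.0155,"dy":-0.042,"dz":0,"wx":0,"wy":0,"wz":0,"gripper":0.8},{"dx":-0.0155,"dy":-0.042,"dz":0,"wx":0,"wy":0,"wz":0,"gripper":0.8},{"dx":-0.0155,"dy":-0.042,"dz":0,"wx":0,"wy":0,"wz":0,"gripper":0.8},{"dx":-0.0155,"dy":-0.042,"dz":0,"wx":0,"wy":0,"wz":0,"gripper":0.8},{"dx":-0.0155,"dy":-0.042,"dz":0,"wx":0,"wy":0,"wz":0,"gripper":0.8},{"dx":-0.0155,"dy":-0.042,"dz":0,"wx":0,"wy":0,"wz":0,"gripper":0.8}]'
```

```text
time_s: 1.8
position: [0.3608, 0.3665, 0.2315]
orientation: [-0.001, 1.0, 0.0, 0.0]
ft_force: [0.3, 0.8, 0.5]
width: 0.8
finger_force: 0.0
```

```bash
python3 -m handwheel '[{"dx":-0.037,"dy":-0.026,"dz":0,"wx":0,"wy":0,"wz":0,"gripper":0.6},{"dx":-0.037,"dy":-0.026,"dz":0,"wx":0,"wy":0,"wz":0,"gripper":0.6},{"dx":-0.037,"dy":-0.026,"dz":0,"wx":0,"wy":0,"wz":0,"gripper":0.6},{"dx":-0.037,"dy":-0.026,"dz":0,"wx":0,"wy":0,"wz":0,"gripper":0.6},{"dx":-0.037,"dy":-0.026,"dz":0,"wx":0,"wy":0,"wz":0,"gripper":0.6},{"dx":-0.037,"dy":-0.026,"dz":0,"wx":0,"wy":0,"wz":0,"gripper":0.6},{"dx":-0.020,"dy":-0.024,"dz":0,"wx":0,"wy":0,"wz":0,"gripper":0.6},{"dx":0,"dy":0,"dz":0,"wx":0,"wy":0,"wz":0,"gripper":0.6},{"dx":0,"dy":0,"dz":0,"wx":0,"wy":0,"wz":0,"gripper":0.6},{"dx":0,"dy":0,"dz":0,"wx":0,"wy":0,"wz":0,"gripper":0.6}]'
cat > h.py <<'E'
from rig import *
import cv2,numpy as np
from scipy.spatial.transform import Rotation as Ro
def shot(name):
    s=sense();im,d=snapshot("wrist");cv2.imwrite(f"pics/{name}.png",im[:,:,::-1])
    P=camera_params("wrist");T=np.array(P["T_tool_cam"]);W=np.eye(4);W[:3,:3]=Ro.from_quat(s["orientation"]).as_matrix();W[:3,3]=s["position"]
    v,u=np.mgrid[:480,:640];C=np.stack([(u-P["cx"])*d/P["fx"],(v-P["cy"])*d/P["fy"],d,np.ones_like(d)],-1)
    X=(C@(W@T).T)[...,:3];X[d<=0]=np.nan
    np.savez(f"pics/{name}.npz",im=im,X=X);return s,im,X,T
E
python3 - <<'E'
from h import *
s,im,X,T=shot("wpark");print(s["position"],T)
for r in spotter.cut_out("wrist","park")[:2]:
    m=r["pixels"];print(r["conf"],r["extent"],np.nanpercentile(X[m],[2,50,98],axis=0).round(3).tolist())
    hsv=cv2.cvtColor(im,cv2.COLOR_RGB2HSV)
    t=m&(abs(X[...,2]-.046)<.005);c,hull=None,None
    pts=np.argwhere(t)[:,::-1].astype(np.int32)
    print(np.nanpercentile(X[t],[1,99],axis=0).round(3).tolist(),cv2.minAreaRect(X[t][:,:2].astype(np.float32)))
    k=np.zeros(m.shape,np.uint8);cv2.fillConvexPoly(k,cv2.convexHull(pts),1)
    k=cv2.erode(k,np.ones((9,9)))&((X[...,2]<.035)|(hsv[...,2]<70)|np.isnan(X[...,2]));n,l,st,ce=cv2.connectedComponentsWithStats(k.astype(np.uint8))
    print([(x[4],c.round(1).tolist()) for x,c in zip(st[1:],ce[1:]) if x[4]>15])
E
```

```text
time_s: 2.8
position: [0.602, 0.1891, 0.2312]
orientation: [-0.001, 1.0, 0.0, -0.0]
ft_force: [0.6, 0.1, -0.4]
width: 0.597
finger_force: 0.0
[0.6020125  0.18911693 0.23116814] [[ 1.52845444e-04 -9.65813333e-01 -2.59238468e-01  6.60276137e-02]
 [ 9.99999194e-01  4.74405059e-04 -1.17783990e-03  4.80363963e-04]
 [ 1.26055752e-03 -2.59238079e-01  9.65812627e-01 -1.43326415e-01]
 [ 0.00000000e+00  0.00000000e+00  0.00000000e+00  1.00000000e+00]]
0.65 [283.6, 191.1, 68.0, 80.8] [[0.585, 0.157, 0.006], [0.616, 0.186, 0.047], [0.652, 0.215, 0.05]]
[[0.585, 0.156, 0.044], [0.653, 0.215, 0.05]] ((0.619189977645874, 0.1856827586889267), (0.060041848570108414, 0.0683329850435257), 87.31404113769531)
[(np.int32(211), [316.0, 234.3])]
```

View pics/wpark.png

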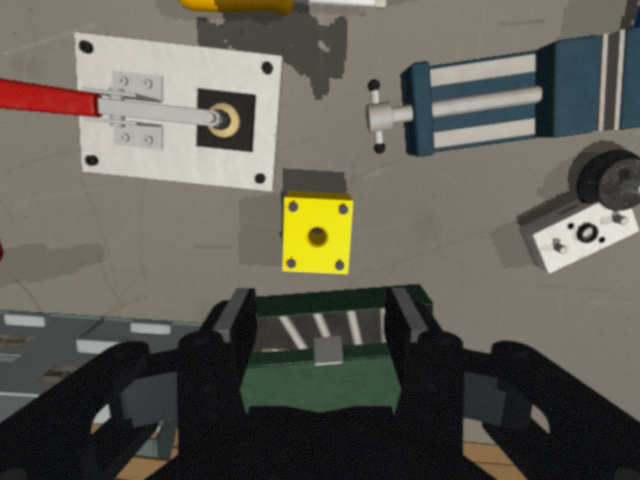

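The wrist view shows the yellow park with its hole at pixel (317,236). That gives a centre of about (0.619, 0.186), and the top measures 60×68 mm at z≈0.046, which matches the description. Next is the coupling.

```bash
python3 -m handwheel '[{"dx":0.0078,"dy":-0.0436,"dz":0,"wx":0,"wy":0,"wz":0,"gripper":0.6},{"dx":0.0078,"dy":-0.0436,"dz":0,"wx":0,"wy":0,"wz":0,"gripper":0.6},{"dx":0.0078,"dy":-0.0436,"dz":0,"wx":0,"wy":0,"wz":0,"gripper":0.6},{"dx":0.0078,"dy":-0.0436,"dz":0,"wx":0,"wy":0,"wz":0,"gripper":0.6},{"dx":0.0078,"dy":-0.0436,"dz":0,"wx":0,"wy":0,"wz":0,"gripper":0.6},{"dx":0.0078,"dy":-0.0436,"dz":0,"wx":0,"wy":0,"wz":0,"gripper":0.6},{"dx":0.0078,"dy":-0.0436,"dz":0,"wx":0,"wy":0,"wz":0,"gripper":0.6},{"dx":0.0078,"dy":-0.0436,"dz":0,"wx":0,"wy":0,"wz":0,"gripper":0.6},{"dx":0,"dy":0,"dz":0,"wx":0,"wy":0,"wz":0,"gripper":0.6},{"dx":0,"dy":0,"dz":0,"wx":0,"wy":0,"wz":0,"gripper":0.6}]'
python3 - <<'E'
from h import *
s,im,X,T=shot("wc");print(s["position"])
for n in("nipple","sleeve_top","coupling"):
  for r in spotter.cut_out("wrist",n)[:2]:
    m=r["pixels"];print(n,r["conf"],r["extent"],np.nanpercentile(X[m],[2,50,98],axis=0).round(4).tolist())
w=(abs(X[...,0]-.556)<.04)&(abs(X[...,1]+.167)<.04)
for z,e in((.150,.004),(.104,.004)):
    t=w&(abs(X[...,2]-z)<e);p=X[t];print(z,len(p),np.percentile(p,[1,50,99],axis=0).round(4).tolist(),cv2.minEnclosingCircle(p[:,:2].astype(np.float32)))
E
```

```text
time_s: 3.9
position: [0.5406, -0.1603, 0.2315]
orientation: [-0.0, 1.0, 0.0, 0.0]
ft_force: [-0.2, 0.9, 0.7]
width: 0.605
finger_force: 0.0
[ 0.54063731 -0.16034931  0.23151132]
nipple 0.85 [292.9, 235.2, 26.3, 54.7] [[0.546, -0.1798, 0.0946], [0.5507, -0.1704, 0.1493], [0.5641, -0.1615, 0.1518]]
nipple 0.69 [612.4, 250.2, 23.5, 75.7] [[0.5844, 0.1534, 0.0006], [0.6245, 0.1554, 0.0139], [0.6511, 0.1593, 0.0337]]
sleeve_top 0.87 [273.2, 215.7, 63.5, 62.3] [[0.5333, -0.1931, 0.0349], [0.547, -0.1684, 0.1044], [0.5753, -0.1482, 0.106]]
sleeve_top 0.4 [270.8, 187.6, 77.2, 89.8] [[0.5205, -0.2047, 0.0171], [0.5408, -0.1684, 0.0322], [0.5807, -0.1379, 0.1057]]
coupling 0.95 [267.0, 186.6, 78.8, 91.2] [[0.52, -0.2055, 0.0014], [0.5409, -0.1689, 0.0319], [0.5846, -0.1372, 0.1057]]
0.15 741 [[0.5463, -0.1801, 0.1468], [0.5548, -0.1708, 0.1505], [0.5645, -0.162, 0.1521]] ((0.555676281452179, -0.1710537075996399), 0.010124008171260357)
0.104 1909 [[0.5327, -0.1937, 0.1008], [0.5484, -0.1691, 0.1046], [0.5737, -0.1489, 0.1064]] ((0.5557646155357361, -0.17118777334690094), 0.023897597566246986)
```

View pics/wc.png

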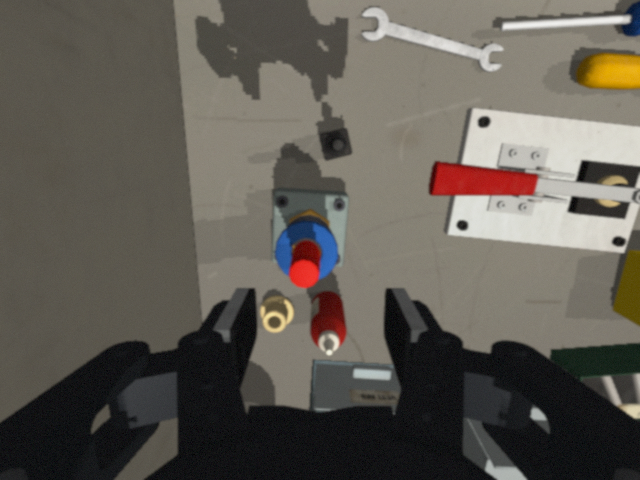

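The wrist view shows the nipple at (305,265) in the blue ring at (306,248), with the bottle at (328,320), bush at (275,313) and valve at (336,143). The top and ring circles agree on an axis at (0.5557, -0.1711), with radii of 10.1 and 23.9 mm as specified. I'll centre the tool, set the gap to about 30 mm and go down to just above the ring.

```bash
python3 -m handwheel '[{"dx":-0.0076,"dy":-0.0054,"dz":0,"wx":0,"wy":0,"wz":0,"gripper":0.35},{"dx":-0.0075,"dy":-0.0054,"dz":0,"wx":0,"wy":0,"wz":0,"gripper":0.35},{"dx":0,"dy":0,"dz":0,"wx":0,"wy":0,"wz":0,"gripper":0.35},{"dx":0,"dy":0,"dz":0.02,"wx":0,"wy":0,"wz":0,"gripper":0.35},{"dx":0,"dy":0,"dz":0.02,"wx":0,"wy":0,"wz":0,"gripper":0.35},{"dx":0,"dy":0,"dz":0.02,"wx":0,"wy":0,"wz":0,"gripper":0.35},{"dx":0,"dy":0,"dz":0.02,"wx":0,"wy":0,"wz":0,"gripper":0.35},{"dx":0,"dy":0,"dz":0.02,"wx":0,"wy":0,"wz":0,"gripper":0.35},{"dx":0,"dy":0,"dz":0.01,"wx":0,"wy":0,"wz":0,"gripper":0.35},{"dx":0,"dy":0,"dz":0,"wx":0,"wy":0,"wz":0,"gripper":0.35}]'
```

```text
time_s: 5.1
position: [0.5548, -0.1707, 0.1193]
orientation: [-0.001, 1.0, 0.001, -0.002]
ft_force: [0.2, -0.6, -0.6]
width: 0.35
finger_force: 0.0
```

```bash
python3 -m handwheel '[{"dx":-0.0005,"dy":0,"dz":0.004,"wx":0,"wy":0,"wz":0,"gripper":0.35},{"dx":0,"dy":0,"dz":0.004,"wx":0,"wy":0,"wz":0,"gripper":0.35},{"dx":0,"dy":0,"dz":0.003,"wx":0,"wy":0,"wz":0,"gripper":0.35},{"dx":0,"dy":0,"dz":0.002,"wx":0,"wy":0,"wz":0,"gripper":0.35},{"dx":0,"dy":0,"dz":0.002,"wx":0,"wy":0,"wz":0,"gripper":0.35},{"dx":0,"dy":0,"dz":0.002,"wx":0,"wy":0,"wz":0,"gripper":0.35},{"dx":0,"dy":0,"dz":0.001,"wx":0,"wy":0,"wz":0,"gripper":0.35},{"dx":0,"dy":0,"dz":0.001,"wx":0,"wy":0,"wz":0,"gripper":0.35},{"dx":0,"dy":0,"dz":0,"wx":0,"wy":0,"wz":0,"gripper":0.35},{"dx":0,"dy":0,"dz":0,"wx":0,"wy":0,"wz":0,"gripper":0.35}]'
```

```text
time_s: 6.1
position: [0.5565, -0.1712, 0.1025]
orientation: [-0.001, 1.0, 0.0, -0.0]
ft_force: [-1.6, 0.8, 3.0]
width: 0.347
finger_force: 1.2
```

```bash
python3 -m handwheel '[{"dx":0,"dy":0,"dz":0.001,"wx":0,"wy":0,"wz":0,"gripper":0.35},{"dx":0,"dy":0,"dz":0.001,"wx":0,"wy":0,"wz":0,"gripper":0.35},{"dx":0,"dy":0,"dz":0.001,"wx":0,"wy":0,"wz":0,"gripper":0.35},{"dx":0,"dy":0,"dz":0.001,"wx":0,"wy":0,"wz":0,"gripper":0.35},{"dx":0,"dy":0,"dz":0.001,"wx":0,"wy":0,"wz":0,"gripper":0.35},{"dx":0,"dy":0,"dz":0.001,"wx":0,"wy":0,"wz":0,"gripper":0.35},{"dx":0,"dy":0,"dz":0,"wx":0,"wy":0,"wz":0,"gripper":0.35},{"dx":0,"dy":0,"dz":0,"wx":0,"wy":0,"wz":0,"gripper":0.35},{"dx":0,"dy":0,"dz":0,"wx":0,"wy":0,"wz":0,"gripper":0.35},{"dx":0,"dy":0,"dz":0,"wx":0,"wy":0,"wz":0,"gripper":0.35}]'
```

```text
time_s: 7.1
position: [0.5566, -0.1712, 0.0969]
orientation: [-0.001, 1.0, -0.0, 0.0]
ft_force: [-3.2, 1.4, 6.9]
width: 0.35
finger_force: 3.5
```

```bash
python3 -m handwheel '[{"dx":0.0005,"dy":0,"dz":0.001,"wx":0,"wy":0,"wz":0,"gripper":0.35},{"dx":0,"dy":0,"dz":0.001,"wx":0,"wy":0,"wz":0,"gripper":0.35},{"dx":0,"dy":0,"dz":0.0005,"wx":0,"wy":0,"wz":0,"gripper":0.35},{"dx":0,"dy":0,"dz":0,"wx":0,"wy":0,"wz":0,"gripper":0.33},{"dx":0,"dy":0,"dz":0,"wx":0,"wy":0,"wz":0,"gripper":0.31},{"dx":0,"dy":0,"dz":0,"wx":0,"wy":0,"wz":0,"gripper":0.29},{"dx":0,"dy":0,"dz":0,"wx":0,"wy":0,"wz":0,"gripper":0.27},{"dx":0,"dy":0,"dz":0,"wx":0,"wy":0,"wz":0,"gripper":0.26},{"dx":0,"dy":0,"dz":0,"wx":0,"wy":0,"wz":0,"gripper":0.26},{"dx":0,"dy":0,"dz":0,"wx":0,"wy":0,"wz":0,"gripper":0.26}]'
```

```text
time_s: 8.1
position: [0.5573, -0.1713, 0.0952]
orientation: [-0.001, 1.0, -0.0, 0.001]
ft_force: [-1.2, 2.0, 8.7]
width: 0.261
finger_force: 4.3
```

```bash
python3 -m handwheel '[{"dx":0,"dy":0,"dz":0.0005,"wx":0,"wy":0,"wz":0,"gripper":0.26},{"dx":0,"dy":0,"dz":0.0005,"wx":0,"wy":0,"wz":0,"gripper":0.26},{"dx":0,"dy":0,"dz":0.0003,"wx":0,"wy":0,"wz":0,"gripper":0.26},{"dx":0,"dy":0,"dz":0,"wx":0,"wy":0,"wz":0,"gripper":0.26},{"dx":0,"dy":0,"dz":0,"wx":0,"wy":0,"wz":0,"gripper":0.26},{"dx":0,"dy":0,"dz":0,"wx":0,"wy":0,"wz":0,"gripper":0.26},{"dx":0,"dy":0,"dz":0,"wx":0,"wy":0,"wz":0,"gripper":0.26},{"dx":0,"dy":0,"dz":0,"wx":0,"wy":0,"wz":0,"gripper":0.26},{"dx":0,"dy":0,"dz":0,"wx":0,"wy":0,"wz":0,"gripper":0.26},{"dx":0,"dy":0,"dz":0,"wx":0,"wy":0,"wz":0,"gripper":0.26}]'
python3 -c "
from rig import *
s=sense();print(s['position'],s['ft_force'],s['finger_force'])"
```

```text
time_s: 9.1
position: [0.5573, -0.1713, 0.0941]
orientation: [-0.001, 1.0, -0.0, 0.001]
ft_force: [-1.6, 1.2, 9.2]
width: 0.262
finger_force: 4.8
[ 0.55734936 -0.17130742  0.09411159] [-1.55916418  1.19727955  9.17295839] 4.790481270633791
```

```bash
python3 -m handwheel '[{"dx":0,"dy":0,"dz":0.0003,"wx":0,"wy":0,"wz":0,"gripper":0.26},{"dx":0,"dy":0,"dz":0.0003,"wx":0,"wy":0,"wz":0,"gripper":0.26},{"dx":0,"dy":0,"dz":0,"wx":0,"wy":0,"wz":0,"gripper":0.26},{"dx":0,"dy":0,"dz":0,"wx":0,"wy":0,"wz":0,"gripper":0.25},{"dx":0,"dy":0,"dz":0,"wx":0,"wy":0,"wz":0,"gripper":0.24},{"dx":0,"dy":0,"dz":0,"wx":0,"wy":0,"wz":0,"gripper":0.23},{"dx":0,"dy":0,"dz":0,"wx":0,"wy":0,"wz":0,"gripper":0.22},{"dx":0,"dy":0,"dz":0,"wx":0,"wy":0,"wz":0,"gripper":0.2},{"dx":0,"dy":0,"dz":0,"wx":0,"wy":0,"wz":0,"gripper":0.2},{"dx":0,"dy":0,"dz":0,"wx":0,"wy":0,"wz":0,"gripper":0.2}]'
```

```text
time_s: 10.1
position: [0.5577, -0.1713, 0.0943]
orientation: [-0.001, 1.0, -0.0, 0.002]
ft_force: [-2.7, 2.8, 13.1]
width: 0.217
finger_force: 59.8
```

```bash
python3 -m handwheel '[{"dx":0,"dy":0,"dz":0,"wx":0,"wy":0,"wz":0,"gripper":0.25},{"dx":0,"dy":0,"dz":0,"wx":0,"wy":0,"wz":0,"gripper":0.25},{"dx":0,"dy":0,"dz":0,"wx":0,"wy":0,"wz":0,"gripper":0.25},{"dx":0.001,"dy":0,"dz":0,"wx":0,"wy":0,"wz":0,"gripper":0.25},{"dx":0,"dy":0,"dz":0.0003,"wx":0,"wy":0,"wz":0,"gripper":0.25},{"dx":0,"dy":0,"dz":0,"wx":0,"wy":0,"wz":0,"gripper":0.25},{"dx":0,"dy":0,"dz":0,"wx":0,"wy":0,"wz":0,"gripper":0.25},{"dx":0,"dy":0,"dz":0,"wx":0,"wy":0,"wz":0,"gripper":0.25},{"dx":0,"dy":0,"dz":0,"wx":0,"wy":0,"wz":0,"gripper":0.25},{"dx":0,"dy":0,"dz":0,"wx":0,"wy":0,"wz":0,"gripper":0.25}]'
```

```text
time_s: 11.1
position: [0.5577, -0.1718, 0.0941]
orientation: [-0.001, 1.0, -0.001, 0.003]
ft_force: [-1.0, 1.6, 10.1]
width: 0.249
finger_force: 5.3
```

```bash
python3 -m handwheel '[{"dx":0.0005,"dy":0,"dz":0.0003,"wx":0,"wy":0,"wz":0,"gripper":0.25},{"dx":0,"dy":0,"dz":0.0002,"wx":0,"wy":0,"wz":0,"gripper":0.25},{"dx":0,"dy":0,"dz":0,"wx":0,"wy":0,"wz":0,"gripper":0.25},{"dx":0,"dy":0,"dz":0,"wx":0,"wy":0,"wz":0,"gripper":0.25},{"dx":0,"dy":0,"dz":0,"wx":0,"wy":0,"wz":0,"gripper":0.25},{"dx":0,"dy":0,"dz":0,"wx":0,"wy":0,"wz":0,"gripper":0.25},{"dx":0,"dy":0,"dz":0,"wx":0,"wy":0,"wz":0,"gripper":0.25},{"dx":0,"dy":0,"dz":0,"wx":0,"wy":0,"wz":0,"gripper":0.25},{"dx":0,"dy":0,"dz":0,"wx":0,"wy":0,"wz":0,"gripper":0.25},{"dx":0,"dy":0,"dz":0,"wx":0,"wy":0,"wz":0,"gripper":0.25}]'
```

```text
time_s: 12.1
position: [0.5577, -0.1718, 0.0941]
orientation: [-0.001, 1.0, -0.001, 0.003]
ft_force: [0.1, 2.1, 11.0]
width: 0.257
finger_force: 6.0
```

The position no longer changes and the force has reached 11 N, so the sleeve is at its stop. I'll grip the nipple now.

```bash
python3 -m handwheel '[{"dx":0,"dy":0,"dz":0,"wx":0,"wy":0,"wz":0,"gripper":0.24},{"dx":0,"dy":0,"dz":0,"wx":0,"wy":0,"wz":0,"gripper":0.23},{"dx":0,"dy":0,"dz":0,"wx":0,"wy":0,"wz":0,"gripper":0.22},{"dx":0,"dy":0,"dz":0,"wx":0,"wy":0,"wz":0,"gripper":0.2},{"dx":0,"dy":0,"dz":0,"wx":0,"wy":0,"wz":0,"gripper":0.15},{"dx":0,"dy":0,"dz":0,"wx":0,"wy":0,"wz":0,"gripper":0.1},{"dx":0,"dy":0,"dz":0,"wx":0,"wy":0,"wz":0,"gripper":0.1},{"dx":0,"dy":0,"dz":0,"wx":0,"wy":0,"wz":0,"gripper":0.1},{"dx":0,"dy":0,"dz":0,"wx":0,"wy":0,"wz":0,"gripper":0.1},{"dx":0,"dy":0,"dz":0,"wx":0,"wy":0,"wz":0,"gripper":0.1}]'
```

```text
time_s: 13.1
position: [0.5578, -0.1714, 0.0943]
orientation: [-0.001, 1.0, -0.0, 0.003]
ft_force: [0.8, 3.2, 12.8]
width: 0.217
finger_force: 60.2
```

```bash
python3 -m handwheel '[{"dx":0,"dy":0,"dz":-0.001,"wx":0,"wy":0,"wz":0,"gripper":0.1},{"dx":0,"dy":0,"dz":-0.001,"wx":0,"wy":0,"wz":0,"gripper":0.1},{"dx":0,"dy":0,"dz":-0.001,"wx":0,"wy":0,"wz":0,"gripper":0.1},{"dx":0,"dy":0,"dz":-0.001,"wx":0,"wy":0,"wz":0,"gripper":0.1},{"dx":0,"dy":0,"dz":-0.001,"wx":0,"wy":0,"wz":0,"gripper":0.1},{"dx":0,"dy":0,"dz":-0.001,"wx":0,"wy":0,"wz":0,"gripper":0.1},{"dx":0,"dy":0,"dz":0,"wx":0,"wy":0,"wz":0,"gripper":0.1},{"dx":0,"dy":0,"dz":0,"wx":0,"wy":0,"wz":0,"gripper":0.1},{"dx":0,"dy":0,"dz":0,"wx":0,"wy":0,"wz":0,"gripper":0.1},{"dx":0,"dy":0,"dz":0,"wx":0,"wy":0,"wz":0,"gripper":0.1}]'
```

```text
time_s: 14.1
position: [0.5571, -0.1715, 0.0979]
orientation: [-0.001, 1.0, -0.0, 0.003]
ft_force: [5.1, 0.6, 2.0]
width: 0.217
finger_force: 59.9
```

```bash
python3 -m handwheel '[{"dx":-0.0008,"dy":0,"dz":-0.0015,"wx":0,"wy":0,"wz":0,"gripper":0.1},{"dx":0,"dy":0,"dz":-0.0015,"wx":0,"wy":0,"wz":0,"gripper":0.1},{"dx":0,"dy":0,"dz":-0.0015,"wx":0,"wy":0,"wz":0,"gripper":0.1},{"dx":0,"dy":0,"dz":-0.0015,"wx":0,"wy":0,"wz":0,"gripper":0.1},{"dx":0,"dy":0,"dz":-0.001,"wx":0,"wy":0,"wz":0,"gripper":0.1},{"dx":0,"dy":0,"dz":0,"wx":0,"wy":0,"wz":0,"gripper":0.1},{"dx":0,"dy":0,"dz":0,"wx":0,"wy":0,"wz":0,"gripper":0.1},{"dx":0,"dy":0,"dz":0,"wx":0,"wy":0,"wz":0,"gripper":0.1},{"dx":0,"dy":0,"dz":0,"wx":0,"wy":0,"wz":0,"gripper":0.1},{"dx":0,"dy":0,"dz":0,"wx":0,"wy":0,"wz":0,"gripper":0.1}]'
```

```text
time_s: 15.1
position: [0.557, -0.1715, 0.1034]
orientation: [-0.001, 1.0, -0.0, 0.002]
ft_force: [5.7, 0.6, -4.2]
width: 0.212
finger_force: 58.6
```

```bash
python3 -m handwheel '[{"dx":-0.001,"dy":0,"dz":-0.0015,"wx":0,"wy":0,"wz":0,"gripper":0.1},{"dx":0,"dy":0,"dz":-0.002,"wx":0,"wy":0,"wz":0,"gripper":0.1},{"dx":0,"dy":0,"dz":-0.002,"wx":0,"wy":0,"wz":0,"gripper":0.1},{"dx":0,"dy":0,"dz":-0.002,"wx":0,"wy":0,"wz":0,"gripper":0.1},{"dx":0,"dy":0,"dz":-0.002,"wx":0,"wy":0,"wz":0,"gripper":0.1},{"dx":0,"dy":0,"dz":-0.002,"wx":0,"wy":0,"wz":0,"gripper":0.1},{"dx":0,"dy":0,"dz":-0.002,"wx":0,"wy":0,"wz":0,"gripper":0.1},{"dx":0,"dy":0,"dz":-0.002,"wx":0,"wy":0,"wz":0,"gripper":0.1},{"dx":0,"dy":0,"dz":-0.002,"wx":0,"wy":0,"wz":0,"gripper":0.1},{"dx":0,"dy":0,"dz":0,"wx":0,"wy":0,"wz":0,"gripper":0.1}]'
```

```text
time_s: 16.1
position: [0.5564, -0.1712, 0.1215]
orientation: [-0.001, 1.0, 0.0, 0.0]
ft_force: [4.8, -0.5, -3.0]
width: 0.221
finger_force: 58.8
```

```bash
python3 -m handwheel '[{"dx":-0.0005,"dy":0,"dz":-0.003,"wx":0,"wy":0,"wz":0,"gripper":0.1},{"dx":0,"dy":0,"dz":-0.003,"wx":0,"wy":0,"wz":0,"gripper":0.1},{"dx":0,"dy":0,"dz":-0.003,"wx":0,"wy":0,"wz":0,"gripper":0.1},{"dx":0,"dy":0,"dz":-0.003,"wx":0,"wy":0,"wz":0,"gripper":0.1},{"dx":0,"dy":0,"dz":-0.004,"wx":0,"wy":0,"wz":0,"gripper":0.1},{"dx":0,"dy":0,"dz":-0.006,"wx":0,"wy":0,"wz":0,"gripper":0.1},{"dx":0,"dy":0,"dz":-0.008,"wx":0,"wy":0,"wz":0,"gripper":0.1},{"dx":0,"dy":0,"dz":-0.01,"wx":0,"wy":0,"wz":0,"gripper":0.1},{"dx":0,"dy":0,"dz":-0.01,"wx":0,"wy":0,"wz":0,"gripper":0.1},{"dx":0,"dy":0,"dz":-0.01,"wx":0,"wy":0,"wz":0,"gripper":0.1}]'
python3 - <<'E'
from h import *
s,im,X,T=shot("wn");print(s["position"],s["ft_force"])
E
```

```text
time_s: 17.1
position: [0.5571, -0.1713, 0.1829]
orientation: [-0.001, 1.0, -0.0, 0.0]
ft_force: [-0.1, 0.3, -1.9]
width: 0.221
finger_force: 58.7
[ 0.55707047 -0.17129981  0.18289067] [-0.08231258  0.29592955 -1.85435727]
```

View pics/wn.png

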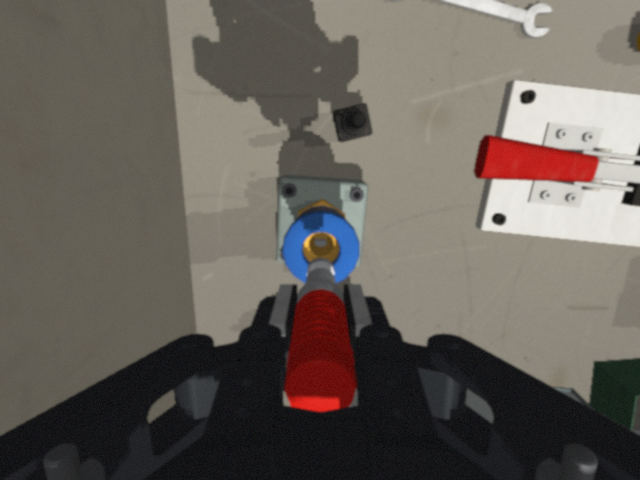

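The nipple (stem tip ≈(320,268)) is out and upright in the fingers, and the blue sleeve at (320,248) is back up. I'll check the sleeve height and the obstacle height on the way to the park.

```bash
python3 - <<'E'
import numpy as np,cv2
X=np.load("pics/wn.npz")["X"];p=X[(np.hypot(X[...,0]-.5557,X[...,1]+.1711)<.025)&(X[...,2]>.085)&(X[...,2]<.115)];print(np.median(p,0),len(p))
D=np.load("pics/top0.npz");d=D["d"]
from rig import camera_params
P=camera_params("top");v,u=np.mgrid[:480,:640]
W=(np.stack([(u-P["cx"])*d/P["fx"],(v-P["cy"])*d/P["fy"],d],-1)-P["t"])@P["R"]
m=(W[...,0]>.48)&(W[...,0]<.72)&(W[...,1]>-.11)&(W[...,1]<.25)&(d>0);print(W[m][:,2].max())
# hole in wpark
Z=np.load("pics/wpark.npz");X=Z["X"];im=Z["im"]
g=cv2.cvtColor(im,cv2.COLOR_RGB2GRAY);k=((g<110)).astype(np.uint8);k[:222]=0;k[252:]=0;k[:,:300]=0;k[:,335:]=0
n,l,st,ce=cv2.connectedComponentsWithStats(k);i=1+st[1:,4].argmax();print(st[i],ce[i],X[225,317],X[250,317],X[236,300],X[236,336])
E
```

```text
[ 0.55289131 -0.17054785  0.10441453] 3470
0.20309600907927663
[309 228  17  17 236] [317.07627119 235.86440678] [nan nan nan] [0.63203687 0.18661693 0.0462885 ] [0.61885472 0.17138087 0.04679888] [0.61898692 0.20368486 0.04596225]
```

```bash
python3 -m handwheel '[{"dx":0,"dy":0,"dz":-0.04,"wx":0,"wy":0,"wz":0,"gripper":0.1},{"dx":-0.0079,"dy":0.02,"dz":-0.035,"wx":0,"wy":0,"wz":0,"gripper":0.1},{"dx":-0.0079,"dy":0.0422,"dz":0,"wx":0,"wy":0,"wz":0,"gripper":0.1},{"dx":-0.0079,"dy":0.0422,"dz":0,"wx":0,"wy":0,"wz":0,"gripper":0.1},{"dx":-0.0079,"dy":0.0422,"dz":0,"wx":0,"wy":0,"wz":0,"gripper":0.1},{"dx":-0.0079,"dy":0.0422,"dz":0,"wx":0,"wy":0,"wz":0,"gripper":0.1},{"dx":-0.0079,"dy":0.0422,"dz":0,"wx":0,"wy":0,"wz":0,"gripper":0.1},{"dx":-0.0079,"dy":0.0422,"dz":0,"wx":0,"wy":0,"wz":0,"gripper":0.1},{"dx":-0.0079,"dy":0.0422,"dz":0,"wx":0,"wy":0,"wz":0,"gripper":0.1},{"dx":0,"dy":0.0421,"dz":0,"wx":0,"wy":0,"wz":0,"gripper":0.1}]'
```

```text
time_s: 18.15
position: [0.6201, 0.1882, 0.2568]
orientation: [-0.001, 1.0, 0.0, 0.0]
ft_force: [1.0, 0.7, -1.4]
width: 0.22
finger_force: 58.9
```

```bash
python3 -m handwheel '[{"dx":0,"dy":-0.002,"dz":0.02,"wx":0,"wy":0,"wz":0,"gripper":0.1},{"dx":0,"dy":0,"dz":0.025,"wx":0,"wy":0,"wz":0,"gripper":0.1},{"dx":0,"dy":0,"dz":0.025,"wx":0,"wy":0,"wz":0,"gripper":0.1},{"dx":0,"dy":0,"dz":0.025,"wx":0,"wy":0,"wz":0,"gripper":0.1},{"dx":0,"dy":0,"dz":0.025,"wx":0,"wy":0,"wz":0,"gripper":0.1},{"dx":0,"dy":0,"dz":0.015,"wx":0,"wy":0,"wz":0,"gripper":0.1},{"dx":0,"dy":0,"dz":0.01,"wx":0,"wy":0,"wz":0,"gripper":0.1},{"dx":0,"dy":0,"dz":0,"wx":0,"wy":0,"wz":0,"gripper":0.1},{"dx":0,"dy":0,"dz":0,"wx":0,"wy":0,"wz":0,"gripper":0.1},{"dx":0,"dy":0,"dz":0,"wx":0,"wy":0,"wz":0,"gripper":0.1}]'
python3 - <<'E'
from h import *
s,im,X,T=shot("wp2");print(s["position"],s["ft_force"])
cv2.imwrite("pics/wp2c.png",cv2.resize(im[120:420,140:500,::-1],(720,600)))
t=(abs(X[...,2]-.046)<.004)&(abs(X[...,0]-.62)<.045)&(abs(X[...,1]-.186)<.045)
print(np.nanpercentile(X[t],[1,50,99],axis=0).round(4).tolist())
E
```

```text
time_s: 19.15
position: [0.6207, 0.1847, 0.1134]
orientation: [-0.001, 1.0, 0.0, 0.001]
ft_force: [1.5, 0.6, -1.8]
width: 0.22
finger_force: 59.1
[0.62074773 0.18466576 0.11336016] [ 1.45991268  0.60763412 -1.84302931]
[[0.585, 0.1565, 0.0442], [0.6077, 0.1866, 0.0467], [0.6419, 0.2161, 0.0497]]
```

View pics/wp2c.png

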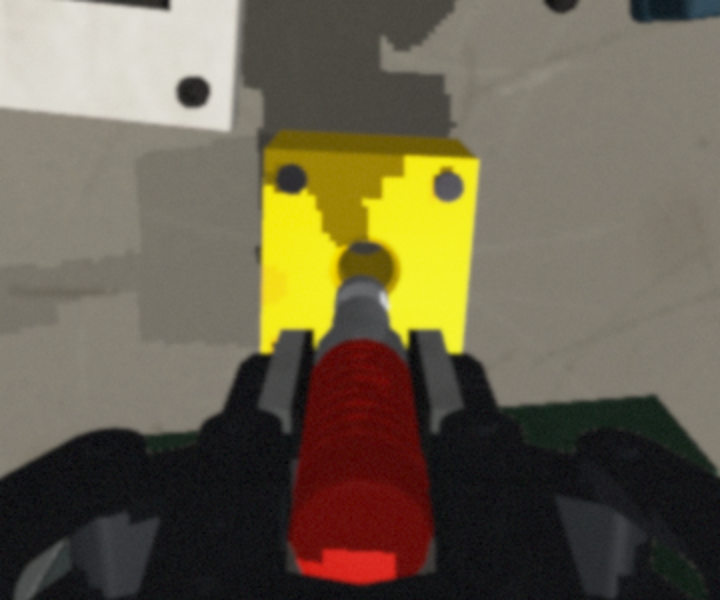

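The crop shows the stem tip at (362,285) just left of the hole at (367,268), about 1 mm off in y. I'll correct that and lower the nipple.

```bash
python3 -m handwheel '[{"dx":0,"dy":0.0013,"dz":0.006,"wx":0,"wy":0,"wz":0,"gripper":0.1},{"dx":0,"dy":0,"dz":0.006,"wx":0,"wy":0,"wz":0,"gripper":0.1},{"dx":0,"dy":0,"dz":0.005,"wx":0,"wy":0,"wz":0,"gripper":0.1},{"dx":0,"dy":0,"dz":0.003,"wx":0,"wy":0,"wz":0,"gripper":0.1},{"dx":0,"dy":0,"dz":0.002,"wx":0,"wy":0,"wz":0,"gripper":0.1},{"dx":0,"dy":0,"dz":0.002,"wx":0,"wy":0,"wz":0,"gripper":0.1},{"dx":0,"dy":0,"dz":0.001,"wx":0,"wy":0,"wz":0,"gripper":0.1},{"dx":0,"dy":0,"dz":0.001,"wx":0,"wy":0,"wz":0,"gripper":0.1},{"dx":0,"dy":0,"dz":0,"wx":0,"wy":0,"wz":0,"gripper":0.1},{"dx":0,"dy":0,"dz":0,"wx":0,"wy":0,"wz":0,"gripper":0.1}]'
```

```text
time_s: 20.2
position: [0.6196, 0.1857, 0.0857]
orientation: [-0.001, 1.0, 0.0, 0.0]
ft_force: [0.6, 0.4, -1.9]
width: 0.214
finger_force: 59.1
```

```bash
python3 -m handwheel '[{"dx":0,"dy":0,"dz":0.001,"wx":0,"wy":0,"wz":0,"gripper":0.1},{"dx":0,"dy":0,"dz":0.001,"wx":0,"wy":0,"wz":0,"gripper":0.1},{"dx":0,"dy":0,"dz":0.002,"wx":0,"wy":0,"wz":0,"gripper":0.1},{"dx":0,"dy":0,"dz":0.002,"wx":0,"wy":0,"wz":0,"gripper":0.1},{"dx":0,"dy":0,"dz":0.002,"wx":0,"wy":0,"wz":0,"gripper":0.1},{"dx":0,"dy":0,"dz":0.002,"wx":0,"wy":0,"wz":0,"gripper":0.1},{"dx":0,"dy":0,"dz":0.002,"wx":0,"wy":0,"wz":0,"gripper":0.1},{"dx":0,"dy":0,"dz":0.002,"wx":0,"wy":0,"wz":0,"gripper":0.1},{"dx":0,"dy":0,"dz":0,"wx":0,"wy":0,"wz":0,"gripper":0.1},{"dx":0,"dy":0,"dz":0,"wx":0,"wy":0,"wz":0,"gripper":0.1}]'
```

```text
time_s: 21.2
position: [0.6195, 0.1857, 0.0714]
orientation: [-0.001, 1.0, -0.0, -0.0]
ft_force: [1.6, -0.6, -1.9]
width: 0.217
finger_force: 59.1
```

It's in the hole without contact. 17 mm more to go to about 4 mm above home.

```bash
python3 -m handwheel '[{"dx":0,"dy":0,"dz":0.003,"wx":0,"wy":0,"wz":0,"gripper":0.1},{"dx":0,"dy":0,"dz":0.003,"wx":0,"wy":0,"wz":0,"gripper":0.1},{"dx":0,"dy":0,"dz":0.003,"wx":0,"wy":0,"wz":0,"gripper":0.1},{"dx":0,"dy":0,"dz":0.003,"wx":0,"wy":0,"wz":0,"gripper":0.1},{"dx":0,"dy":0,"dz":0.003,"wx":0,"wy":0,"wz":0,"gripper":0.1},{"dx":0,"dy":0,"dz":0.002,"wx":0,"wy":0,"wz":0,"gripper":0.1},{"dx":0,"dy":0,"dz":0.001,"wx":0,"wy":0,"wz":0,"gripper":0.1},{"dx":0,"dy":0,"dz":0,"wx":0,"wy":0,"wz":0,"gripper":0.1},{"dx":0,"dy":0,"dz":0,"wx":0,"wy":0,"wz":0,"gripper":0.1},{"dx":0,"dy":0,"dz":0,"wx":0,"wy":0,"wz":0,"gripper":0.1}]'
```

```text
time_s: 22.2
position: [0.6194, 0.1857, 0.0535]
orientation: [-0.001, 1.0, -0.0, -0.0]
ft_force: [1.2, -0.4, -2.4]
width: 0.22
finger_force: 59.1
```

```bash
python3 -m handwheel '[{"dx":0,"dy":0,"dz":0.0005,"wx":0,"wy":0,"wz":0,"gripper":0.1},{"dx":0,"dy":0,"dz":0.0005,"wx":0,"wy":0,"wz":0,"gripper":0.1},{"dx":0,"dy":0,"dz":0.0005,"wx":0,"wy":0,"wz":0,"gripper":0.1},{"dx":0,"dy":0,"dz":0.0005,"wx":0,"wy":0,"wz":0,"gripper":0.1},{"dx":0,"dy":0,"dz":0.0005,"wx":0,"wy":0,"wz":0,"gripper":0.1},{"dx":0,"dy":0,"dz":0.0005,"wx":0,"wy":0,"wz":0,"gripper":0.1},{"dx":0,"dy":0,"dz":0,"wx":0,"wy":0,"wz":0,"gripper":0.1},{"dx":0,"dy":0,"dz":0,"wx":0,"wy":0,"wz":0,"gripper":0.1},{"dx":0,"dy":0,"dz":0,"wx":0,"wy":0,"wz":0,"gripper":0.1},{"dx":0,"dy":0,"dz":0,"wx":0,"wy":0,"wz":0,"gripper":0.1}]'
```

```text
time_s: 23.2
position: [0.6195, 0.1857, 0.0505]
orientation: [-0.001, 1.0, -0.0, -0.0]
ft_force: [0.7, 0.6, -1.4]
width: 0.22
finger_force: 59.1
```

```bash
python3 -m handwheel '[{"dx":0,"dy":0,"dz":0.0004,"wx":0,"wy":0,"wz":0,"gripper":0.1},{"dx":0,"dy":0,"dz":0,"wx":0,"wy":0,"wz":0,"gripper":0.1},{"dx":0,"dy":0,"dz":0,"wx":0,"wy":0,"wz":0,"gripper":0.1},{"dx":0,"dy":0,"dz":0,"wx":0,"wy":0,"wz":0,"gripper":0.1},{"dx":0,"dy":0,"dz":0,"wx":0,"wy":0,"wz":0,"gripper":0.24},{"dx":0,"dy":0,"dz":0,"wx":0,"wy":0,"wz":0,"gripper":0.27},{"dx":0,"dy":0,"dz":0,"wx":0,"wy":0,"wz":0,"gripper":0.32},{"dx":0,"dy":0,"dz":0,"wx":0,"wy":0,"wz":0,"gripper":0.4},{"dx":0,"dy":0,"dz":0,"wx":0,"wy":0,"wz":0,"gripper":0.5},{"dx":0,"dy":0,"dz":0,"wx":0,"wy":0,"wz":0,"gripper":0.5}]'
```

```text
time_s: 24.2
position: [0.6194, 0.1857, 0.0502]
orientation: [-0.001, 1.0, -0.0, -0.0]
ft_force: [0.4, -0.4, 0.2]
width: 0.503
finger_force: 0.0
```

Released. I'll back off straight up and look.

```bash
python3 -m handwheel '[{"dx":0,"dy":0,"dz":-0.01,"wx":0,"wy":0,"wz":0,"gripper":0.55},{"dx":0,"dy":0,"dz":-0.02,"wx":0,"wy":0,"wz":0,"gripper":0.55},{"dx":0,"dy":0,"dz":-0.025,"wx":0,"wy":0,"wz":0,"gripper":0.55},{"dx":0,"dy":0,"dz":-0.025,"wx":0,"wy":0,"wz":0,"gripper":0.55},{"dx":0,"dy":0,"dz":-0.03,"wx":0,"wy":0,"wz":0,"gripper":0.55},{"dx":0.01,"dy":0,"dz":-0.03,"wx":0,"wy":0,"wz":0,"gripper":0.55},{"dx":0.01,"dy":0,"dz":-0.03,"wx":0,"wy":0,"wz":0,"gripper":0.55},{"dx":0,"dy":0,"dz":-0.01,"wx":0,"wy":0,"wz":0,"gripper":0.55},{"dx":0,"dy":0,"dz":0,"wx":0,"wy":0,"wz":0,"gripper":0.55},{"dx":0,"dy":0,"dz":0,"wx":0,"wy":0,"wz":0,"gripper":0.55}]'
python3 - <<'E'
from h import *
s,im,X,T=shot("wend");print(s["position"],s["ft_force"])
w=(abs(X[...,0]-.619)<.025)&(abs(X[...,1]-.186)<.025)
t=w&(X[...,2]>.098);p=X[t];print(len(p),np.percentile(p,[1,50,99],axis=0).round(4).tolist(),cv2.minEnclosingCircle(p[p[:,2]>.102][:,:2].astype(np.float32)))
a,d=snapshot("scene")
cv2.imwrite("pics/end.png",np.hstack([cv2.resize(im[120:360,160:480,::-1],(400,300)),cv2.resize(a[210:360,310:510,::-1],(400,300))]))
P=camera_params("scene");v,u=np.mgrid[:480,:640]
W=(np.stack([(u-P["cx"])*d/P["fx"],(v-P["cy"])*d/P["fy"],d],-1)-P["t"])@P["R"]
q=W[(np.hypot(W[...,0]-.5557,W[...,1]+.1711)<.022)&(d>0)];print(np.percentile(q[:,2],[90,95,99]))
E
```

```text
time_s: 25.2
position: [0.5993, 0.1855, 0.2292]
orientation: [-0.001, 1.0, -0.0, -0.0]
ft_force: [0.6, -0.1, -0.5]
width: 0.548
finger_force: 0.0
[0.59925264 0.18546912 0.22916846] [ 0.61234861 -0.07865577 -0.53660861]
2546 [[0.5942, 0.1613, 0.1009], [0.6036, 0.1863, 0.2521], [0.6252, 0.2107, 0.2708]] ((0.6011032462120056, 0.18607807159423828), 0.02598886936903)
[0.10359795 0.10417433 0.10519385]
```

View pics/end.png

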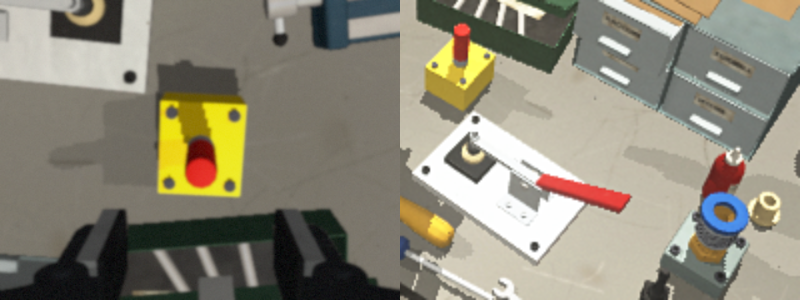

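The nipple stands upright in the yellow block (left ≈(202,165), right ≈(461,45)), and the sleeve is up at z≈0.104. I'll check the top face height numerically.

```bash
python3 - <<'E'
import numpy as np,cv2
X=np.load("pics/wend.npz")["X"]
p=X[(abs(X[...,0]-.619)<.025)&(abs(X[...,1]-.186)<.025)&(X[...,2]>.1)&(X[...,2]<.115)]
print(len(p),np.median(p,0),cv2.minEnclosingCircle(p[:,:2].astype(np.float32)))
E
```

```text
561 [0.61686759 0.18561665 0.10639833] ((0.6175456643104553, 0.18552912771701813), 0.00988034252077341)
```

The top is at 0.1064 m (0.106 expected) and the axis is within 2 mm of the hole's, so I'm handing it in.

```bash
python3 -c "
from rig import workorder
print(workorder.sign_off())"
```

```text
the job is handed in; nothing more can be done
None
```

The job is handed in (the sign-off returned no verdict): by the last measurements the nipple stands fully home and upright in the yellow parking block, the sleeve is back up at about 104 mm, the gripper is clear, and the last pictures showed the bottle, valve and bush standing in place.

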